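# Fetch the gland bush from behind the standing valve parts

## Robot

A 6-joint arm with a two-finger parallel gripper is mounted at the origin on the work surface. World frame = base frame: x ahead of the robot, y to its left, z up, the work surface at z = 0. Lengths are in m, angles in rad, forces in N, time in s.
With the tool pointing down it reaches from about 0.225 to 0.875 m from the base axis. Payload 3.4 kg.
Tool frame: the origin (TCP) lies midway between the tips of the shut fingers; the grasp point (between the pads) lies 19 mm behind it; z points along the fingers, y is the line along which they close (so a half turn about z gives the same grasp; the last joint's range is limited). The gripper opens to 85 mm and grips with 20 to 120 N. Pads are 22 mm wide; open, the fingers measure 114 mm over their backs; the gripper's body (76 mm by 85 mm) begins 54 mm behind the grasp point. The pads swing forward as they close: fully open they stand 13 mm farther back than shut.
Start: joints at [1.03, 0.276, 1.505, -0, 1.361, -0.121], TCP at [0.234, 0.525, 0.195] pointing down, gripper open.
Joint ranges: [-2.89, 2.89], [-0.75, 2.08], [0.22, 2.7], [-1.18, 4.32], [0.11, 2.71], [-2.7, 2.7]. Speed limits (rad/s): [2.57, 2.57, 3.14, 3.14, 3.14, 3.14].

## Interface

Orientations are given as a unit quaternion [w, x, y, z].
In Python, from rig import * gives the robot as it stands.
- The arm moves only by the tool apply_moves, never from a script. Its argument "steps" is one flat list of numbers, 4 for each row, row after row: the shift along the world's x, y, z in cm, then the turn about the world's z in degrees. A call has 1 to 8 rows; each row is the pose to reach, as a shift and turn from the pose commanded when the call began; what a row does not reach only later rows make up. A row lasts 1/12 s, in which the tool goes at most 41.7 mm and 7.16 degrees, less where a joint would pass 70% of its speed; a pose out of reach is approached as far as the arm can. A call with a gripper value outside its range is refused whole. "jaw" is the closure in counts, from 0 (fully open) to 255 (shut), set as the call begins (left out, the last holds). The fingers move at their own pace and stop on an object; "newtons" is the grip in N (left out, the last holds). Time passes only in rows, so rows that repeat a pose let the fingers close. It gives the time, the measured TCP pose, the force, the opening and the grip force at its end, in the units of the state.
- get_state(): the state, without advancing time (a new reading comes with each control period).
- get_image(name): name is "scene" or "top" or "wrist"; returns the picture (400x640x3 uint8, red, green, blue); there is no depth.
- calibration(name): a dict with "fx", "fy", "cx", "cy" (pixels), "xyz" and "rotation" of the camera in the world. Camera axes: x right, y up, looking along -z (the intrinsics and any distortion apply to the point x, -y, -z); pixel columns grow to the right and rows downward; lengths in m; the calibration is good to about 2 mm. A picture is of the moment at which its call begins: read the wrist's pose just before it. calibration takes no time and is no camera call; for the wrist camera it gives the pose at the moment of the call.
- sign_off(): hands the job in; it is judged then, once.
The state is a dict: "clock": time; "qpos": joint angles; "qd": joint speeds; "effort": joint torques, N m; "position": TCP position; "ee_rot": TCP orientation; "contact_force": force on the tool from outside, world axes, zero at the start; "moment": the same for the moment, N m; "width": finger opening in m; "gripper_force": force on a finger pad.
Only numpy, scipy, OpenCV 4.12 (cv2) and the standard library are available. Lean on these libraries where they do the work, as an engineer would, in place of code of your own. Each camera call takes 0.05 s, during which the arm holds its last target. There are 200 camera calls.

## Task

The brass gland bush stands on the plywood board behind two tall valve parts, the round piston and the square guide. First clear both tall parts, standing upright, into the flat steel tray, leaving the bush where it is; then, while they wait there, seat the bush spigot-down in the bore on top of the beige valve, its collar flat on the flange. Last, stand the piston and the guide back on the board, each on the very spot where it stood at the start; knock nothing over and leave the spanner, screwdriver and tin alone.

Things in the scene. Friction and masses are not known exactly. Their poses are not given: they have to be found in the camera images.
- bush_mid (a point): Centre (30 mm above the foot) of the loose brass bush, 60 mm tall, 0.35 kg, z up. From the foot up, all round: spigot 30 mm diameter, 18 mm long; collar 56 mm diameter, 8 mm thick; neck 36 mm diameter, 34 mm long, for gripping (from 4 mm below to 30 mm above this point). Stands on its spigot on the board's far side, about 8 mm from the tall parts.
- piston_mid (a point): Centre (70 mm above the foot) of the loose steel piston, 140 mm tall, 0.45 kg, round, z up: foot disc 48 mm diameter, 12 mm thick; stem 32 mm diameter; head 40 mm diameter, the top 43 mm (27 to 70 mm above this point). Stands on the board, on the robot's side of the bush, left or right of the guide.
- guide_mid (a point): Centre (70 mm above the foot) of the loose aluminium guide, 140 mm tall, 0.45 kg: square column 36 x 36 mm on a square foot 46 x 46 mm, 12 mm thick; x and y square to its faces, z up. Small dark round hole on top. Stands on the board beside the piston, centres about 72 mm apart.
- board: Fixed plywood board 150 x 160 mm (x by y), 15 mm thick; origin at the centre of its underside on the bench; x points roughly away from the robot. In its frame the bush stands near (32, 0) mm and the tall parts near (-21, 36) and (-21, -36) mm, on black rubber discs 62 mm in diameter, flush with the top.
- tray: Fixed flat steel tray 220 x 130 mm (its x by its y), rim 18 mm high, wall and floor 3 mm; origin at the centre of its underside on the bench top, so its inner floor is 3 mm above it. The side area for the two tall parts. It lies to the robot's left or right of the board.
- valve_mouth (a point): Centre of the bore's mouth in the top flange of the fixed beige valve, 115 mm above the bench; z up. Flange 104 mm diameter; bore 46 mm diameter, 30 mm deep: the spigot enters with 8 mm to spare all round. With the bush seated its centre is 12 mm above this point. Side flanges along x, 148 mm over all, up to 97 mm high. The valve and tray stand on opposite sides of the board.
- spanner: Bystander: steel open-ended spanner 180 mm long, lying flat on the bench between robot and board. Leave it alone.
- screwdriver: Bystander: screwdriver 190 mm long with red handle, lying on the bench beyond the board. Leave it alone.
- tin: Bystander: closed tin 68 mm in diameter, 85 mm tall, standing on the bench beyond the board, origin under its centre. Leave it alone.
Not all that is in view belongs to the job. Of the things that look like the part that bears bush_mid, the largest one is meant.

How it is judged:
On the way, in this order (a step that is already met when the one before it is completed fails the run):
1. piston and guide both stand upright and released in the steel tray, the bush not yet taken (within 30 mm of where it stood) (x of piston_mid in the frame of tray between -0.1 and 0.1 m and y of piston_mid in the frame of tray between -0.06 and 0.06 m and z of each of piston_mid, guide_mid in the frame of tray below 0.085 m and angle between each of piston_mid, guide_mid's own z axis and vertical below 0.12 rad and x of guide_mid in the frame of tray between -0.1 and 0.1 m and y of guide_mid in the frame of tray between -0.06 and 0.06 m and contact force between each of piston, guide and the fingers below 0.5 N and linear speed of each of piston, guide below 0.02 m/s and distance of bush_mid from where it was at the start of the episode below 0.03 m), for 0.2 s.
2. the bush is seated and released in the valve's bore while piston and guide still stand in the tray (horizontal distance between bush_mid and valve_mouth below 0.011 m and z of bush_mid in the frame of valve_mouth between 0.007 and 0.017 m and angle between each of bush_mid, piston_mid, guide_mid's own z axis and vertical below 0.12 rad and contact force between bush and the fingers below 0.5 N and linear speed of bush below 0.02 m/s and x of piston_mid in the frame of tray between -0.1 and 0.1 m and y of piston_mid in the frame of tray between -0.06 and 0.06 m and z of each of piston_mid, guide_mid in the frame of tray below 0.085 m and x of guide_mid in the frame of tray between -0.1 and 0.1 m and y of guide_mid in the frame of tray between -0.06 and 0.06 m), for 0.2 s.
At the end, for the whole second after the job is handed in: The bush is seated upright in the valve's bore (centre within 11 mm of the bore's axis, collar resting on the flange: centre 7 to 17 mm above the flange), and the piston and the guide each stand upright (within 0.12 rad) within 15 mm of where they stood at the start; all three released and at rest (horizontal distance between bush_mid and valve_mouth below 0.011 m and z of bush_mid in the frame of valve_mouth between 0.007 and 0.017 m and angle between each of bush_mid, piston_mid, guide_mid's own z axis and vertical below 0.12 rad and contact force between each of bush, piston, guide and the fingers below 0.5 N and linear speed of each of bush, piston, guide below 0.02 m/s and distance of each of piston_mid, guide_mid from where it was at the start of the episode below 0.015 m); the robot touches nothing.
It fails at once if the bush, piston or guide is knocked over (tilted more than 1 rad) (angle between any of bush_mid, piston_mid, guide_mid's own z axis and vertical above 1 rad).
It fails at once if the spanner is moved more than 30 mm (distance of spanner from where it was at the start of the episode above 0.03 m).
It fails at once if the screwdriver is moved more than 30 mm (distance of screwdriver from where it was at the start of the episode above 0.03 m).
It fails at once if the tin is moved more than 30 mm (distance of tin from where it was at the start of the episode above 0.03 m).
It also fails if it takes over 136 s, if anything falls off the work surface, if the arm or the gripper's body presses on something with over 40 N, if the wrist force passes 120 N, or if a joint passes its speed limit or range.

## Working session

There is one attempt and no reset: what is moved stays moved. The work goes in short steps, Python scripts to look and compute and a tool call to move; the robot and the scene stay as the last step left them, time stands still between calls to the robot, and variables do not carry over. Pictures are saved under pics/ and viewed, at most 14 in all, crops included, and the job is handed in when it is done.

Besides the shell and the picture viewer there is one more tool, called as name(argument=value, ...), one argument or row to a line, values as JSON. apply_moves: Moves the arm, as the interface text tells. Its arguments: {"type":"object","properties":{"steps":{"type":"array","items":{"type":"number"}},"jaw":{"type":"number"},"newtons":{"type":"number"}},"required":["steps"]}

```bash
mkdir -p pics; ls; python3 - <<'E'
from rig import *
import cv2
s=get_state();print(s)
for n in("scene","top","wrist"):
    c=calibration(n);print(n,c)
    im=get_image(n);cv2.imwrite(f"pics/{n}0.png",im[:,:,::-1])
E
```

```text
pics
{'clock': 0.0, 'qpos': array([ 1.03001701e+00,  2.76630121e-01,  1.50614054e+00, -9.16230489e-06,
        1.36068579e+00, -1.20997806e-01]), 'qd': array([-0.00210486, -0.0020029 ,  0.00062173, -0.00123498,  0.00038564,
        0.00089484]), 'effort': array([ 1.08872693e-03, -4.16784418e+01, -2.45808470e+01,  1.19578926e-04,
        1.09255532e-02,  1.30083941e-05]), 'position': array([0.23404787, 0.52456338, 0.19421678]), 'ee_rot': array([-2.98522515e-04,  2.08352024e-01,  9.78053458e-01, -8.82803746e-04]), 'contact_force': array([ 0.63539992, -0.45537602, -0.43508824]), 'moment': array([-0.06166786,  0.02496125, -0.00692863]), 'gripper_force': 0.0, 'width': 0.08531382437849012}
scene {'fx': 422.476880855822, 'fy': 422.476880855822, 'cx': 314.85272583776435, 'cy': 197.7502837161053, 'xyz': array([1.13779607, 0.33505703, 0.65193817]), 'rotation': array([0.43737911, 0.21748688, 0.36856204, 0.79092414])}
top {'fx': 424.9971543166834, 'fy': 424.9971543166834, 'cx': 322.176484849943, 'cy': 192.3953604343462, 'xyz': array([0.48710524, 0.0129541 , 1.02990222]), 'rotation': array([ 0.710809  ,  0.02531811, -0.04055876, -0.70175818])}
wrist {'fx': 358.6171438509854, 'fy': 358.6171438509854, 'cx': 323.20992507505514, 'cy': 191.21816260917004, 'xyz': array([0.16214581, 0.5569984 , 0.372601  ]), 'rotation': array([ 0.82892464, -0.130656  , -0.08347753,  0.53744251])}
```

View pics/top0.png

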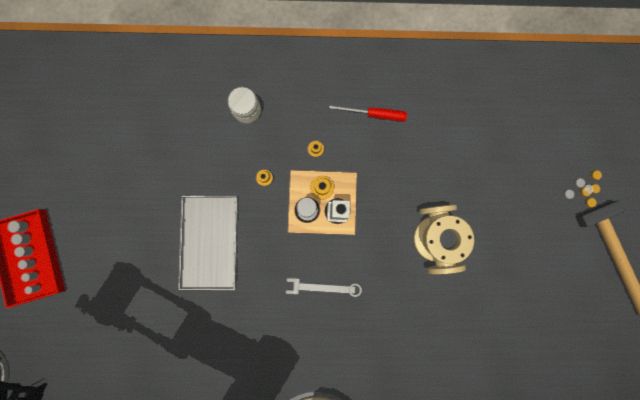

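View pics/scene0.png

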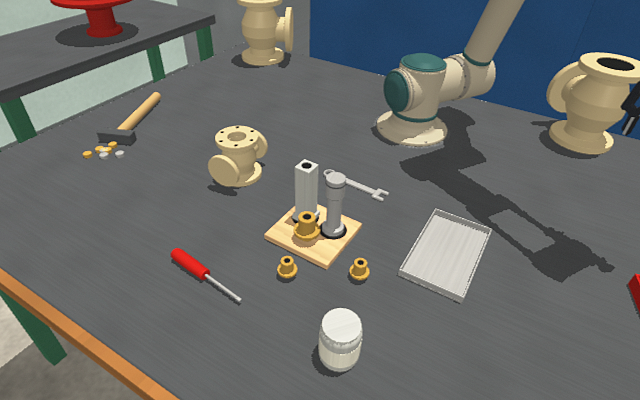

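Top view: piston top at (307,209), guide top (339,209), bush (322,186), tray centred (208,243), valve bore (450,240), with two smaller decoy bushes at (316,148) and (264,177). The scene view shows the same layout. I'll zoom in for exact pixels.

```bash
cat > h.py <<'E'
from rig import *
import numpy as np, cv2
from scipy.spatial.transform import Rotation as R
def ray(c,u,v):
    w,x,y,z=c["rotation"]
    d=R.from_quat([x,y,z,w]).apply([(u-c["cx"])/c["fx"],-(v-c["cy"])/c["fy"],-1])
    return np.array(c["xyz"]),d/np.linalg.norm(d)
def plane(c,uv,z):
    o,d=ray(c,*uv);return o+d*(z-o[2])/d[2]
def proj(c,p):
    w,x,y,z=c["rotation"]
    q=R.from_quat([x,y,z,w]).inv().apply(np.atleast_2d(p)-c["xyz"])
    return np.c_[c["cx"]-c["fx"]*q[:,0]/q[:,2],c["cy"]+c["fy"]*q[:,1]/q[:,2]]
def tri(obs): # [(cal,(u,v)),...] -> point, residual m
    A=0;b=0;rs=[ray(c,*p) for c,p in obs]
    for o,d in rs: P=np.eye(3)-np.outer(d,d);A=A+P;b=b+P@o
    x=np.linalg.solve(A,b)
    return x,max(np.linalg.norm(np.cross(x-o,d)) for o,d in rs)
def crop(im,u0,u1,v0,v1,k):
    a=cv2.resize(im[v0:v1,u0:u1],None,fx=k,fy=k,interpolation=cv2.INTER_CUBIC)
    for i in range(u0-u0%-10,u1,10): cv2.putText(a,str(i),((i-u0)*k,8),0,.3,(0,0,255),1);cv2.line(a,((i-u0)*k,10),((i-u0)*k,16),(0,0,255),1)
    for i in range(v0-v0%-10,v1,10): cv2.putText(a,str(i),(0,(i-v0)*k+3),0,.3,(0,0,255),1);cv2.line(a,(20,(i-v0)*k),(26,(i-v0)*k),(0,0,255),1)
    return a
E
python3 - <<'E'
from h import *
t=cv2.imread("pics/top0.png");s=cv2.imread("pics/scene0.png")
a=crop(t,285,362,165,240,5);b=crop(t,410,487,195,255,5)
c=crop(s,262,364,150,270,5)
l=np.vstack([a[:360],b[:240]]);o=np.zeros((600,l.shape[1]+5*80,3),np.uint8)
o=np.hstack([l[:600],c[:600,:410]]);print(o.shape);cv2.imwrite("pics/z1.png",o)
C=calibration("top")
for p in[(180,196),(237,196),(179,289),(236,290)]: print("tray",plane(C,p,.018))
for p in[(290,171),(356,173),(355,235),(289,233)]: print("board",plane(C,p,.015))
for n,p,z in[("piston",(307,209),.155),("guide",(339,209),.155),("bush",(322,186),.075),("valve",(450,240),.115)]: print(n,plane(C,p,z))
E
```

```text
(600, 795, 3)
tray [0.56858056 0.32892189 0.018     ]
tray [0.57041997 0.19427481 0.018     ]
tray [0.35164812 0.32197467 0.018     ]
tray [0.350528   0.18992554 0.018     ]
board [0.63275214 0.06965798 0.015     ]
board [ 0.63026442 -0.08948034  0.015     ]
board [ 0.48133747 -0.08774603  0.015     ]
board [0.48423543 0.06923467 0.015     ]
piston [0.53424819 0.02540363 0.155     ]
guide [ 0.53510435 -0.04055024  0.155     ]
bush [ 0.59101645 -0.00655586  0.075     ]
valve [ 0.47357219 -0.28293456  0.115     ]
```

View pics/z1.png

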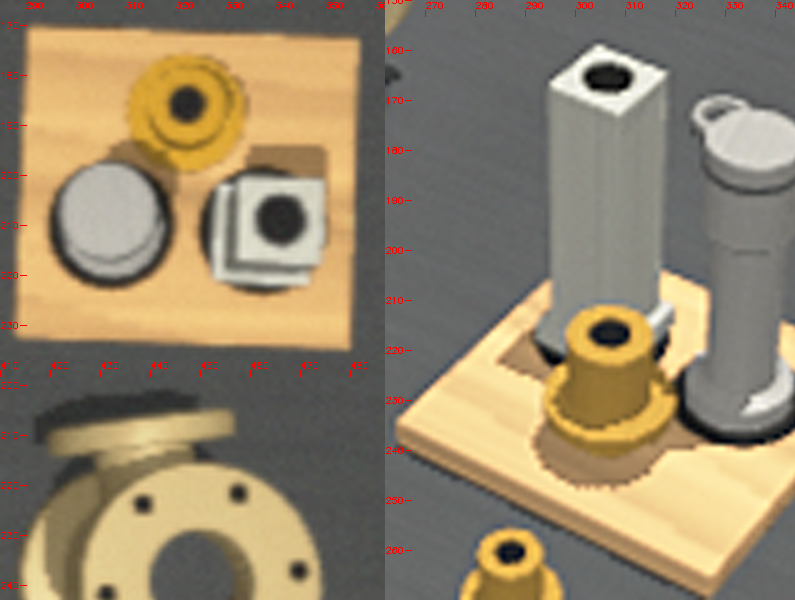

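Zoomed pixels: in the top view the guide hole is (340.8,208.6), the bush hole (322,185.4), the piston top (306.5,206.7) and the bore (450,239.4). In the scene view the guide hole is (306.2,165.2), the bush hole (306.6,216), the piston top (335.6,177.2) and the bore about (238,135). The board is yawed slightly, and the piston is on the left (+y).

```bash
python3 - <<'E'
from h import *
T=calibration("top");S=calibration("scene")
for n,a,b in[("guide",(340.8,208.6),(306.2,165.2)),("bush",(322,185.4),(306.6,216)),("piston",(306.5,206.7),(335.6,177.2)),("valve",(450,239.4),(238,135))]: print(n,*tri([(T,a),(S,b)]))
s=get_state();w,x,y,z=s["ee_rot"];print(R.from_quat([x,y,z,w]).as_matrix().round(3))
E
```

```text
guide [ 0.53557825 -0.04353277  0.15500009] 0.0008273273330346595
bush [ 0.59189644 -0.00586514  0.07616367] 0.0007399062726880842
piston [0.5386049  0.0272388  0.15503468] 0.0008219336412047875
valve [ 0.47360709 -0.28001024  0.11752136] 0.002403571456833028
[[-0.913  0.408 -0.001]
 [ 0.408  0.913 -0.001]
 [ 0.    -0.001 -1.   ]]
```

apply_moves(
  steps=[2, -3, 1, -7, 4, -6, 2, -14, 6, -9.5, 3, -21, 8, -13, 4, -28, 10, -16, 5, -35, 12, -19.5, 5, -42, 14, -23, 5, -48, 16, -26, 5, -52],
  jaw=0,
  newtons=40,
)

```text
clock: 0.82
position: [0.3947, 0.2628, 0.2453]
ee_rot: [0.0, 0.618, 0.786, -0.0]
contact_force: [0.7, 0.7, 0.4]
width: 0.0852
gripper_force: 0.0
```

apply_moves(
  steps=[2, -3.5, 0, -5, 4, -7, 0, -10, 6, -10.5, 0, -14, 8, -14, 0, -14, 10, -17.5, 0, -14, 13, -21, 0, -14, 14.5, -23.7, 0, -14, 14.5, -23.7, 0, -14],
)

```text
clock: 1.48
position: [0.5429, 0.0221, 0.2441]
ee_rot: [0.002, 0.709, 0.705, -0.001]
contact_force: [0.4, 0.8, 0.4]
width: 0.0852
gripper_force: 0.0
```

```bash
python3 - <<'E'
from h import *
c=calibration("wrist");im=get_image("wrist");s=get_state();print(s["clock"],s["position"],s["ee_rot"],s["qpos"])
np.save("w1.npy",c,allow_pickle=True)
print(proj(c,[[.5386,.0272,.155],[.5356,-.0435,.155],[.592,-.0059,.075]]).round(1))
cv2.imwrite("pics/w1.png",im[:,:,::-1])
E
```

```text
1.5333 [0.54073595 0.02516809 0.24411704] [-9.76129472e-05  7.09080047e-01  7.05127724e-01 -6.08742111e-04] [-8.14516504e-02  2.01531591e-01  1.48576722e+00 -8.04468932e-04
  1.45523293e+00 -7.57690775e-02]
[[318.  175.2]
 [315.4 257. ]
 [372.1 185.1]]
```

View pics/w1.png

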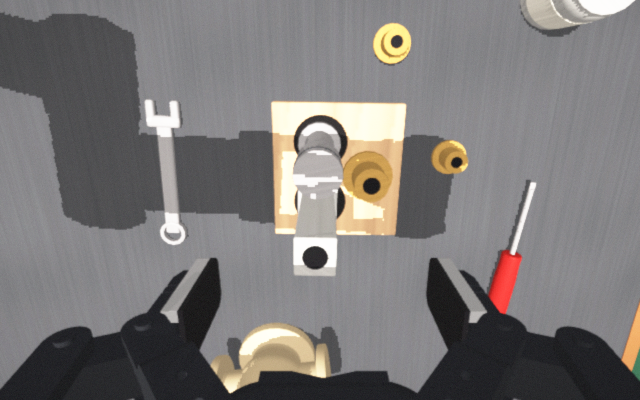

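The wrist view has the guide hole at (315,258), the bush hole at (371.5,186) and the piston top near (318,173). These match the predictions to about 1 px, so I'm going down on the piston, fingers closing along x.

apply_moves(
  steps=[0, 0, -2, 0, 0, 0, -4, 0, 0, 0, -6, 0, 0, 0, -8, 0, 0, 0, -10, 0, 0, 0, -11.5, 0, 0, 0, -12.5, 0, 0, 0, -12.8, 0],
)

```text
clock: 2.2
position: [0.5374, 0.0292, 0.1154]
ee_rot: [-0.002, 0.707, 0.707, -0.001]
contact_force: [-0.2, 0.1, -0.9]
width: 0.0855
gripper_force: 0.0
```

apply_moves(
  steps=[0, 0, 0, 0, 0, 0, 0, 0, 0, 0, 0, 0, 0, 0, 0, 0, 0, 0, 0, 0, 0, 0, 0, 0, 0, 0, 0, 0, 0, 0, 0, 0],
  jaw=255,
  newtons=50,
)

```text
clock: 2.87
position: [0.5419, 0.0278, 0.1221]
ee_rot: [0.003, 0.707, 0.707, 0.002]
contact_force: [-2.3, -0.1, 19.5]
width: 0.0002
gripper_force: 10.0
```

The fingers shut on nothing and there is upward force, so I'll look before moving.

```bash
python3 - <<'E'
from h import *
s=get_state();print(s)
im=get_image("scene")[:,:,::-1];t=get_image("top")[:,:,::-1];w=get_image("wrist")[:,:,::-1]
a=cv2.resize(im[120:280,230:400],None,fx=2.35,fy=2.35);b=cv2.resize(t[130:290,250:400],None,fx=2.35,fy=2.35)
o=np.vstack([np.hstack([a,b])[:350],cv2.resize(w,None,fx=.6,fy=.6)[:240,:384].copy() if 0 else np.hstack([cv2.resize(w,(384,240)),np.zeros((240,a.shape[1]+b.shape[1]-384,3),np.uint8)])])
print(o.shape);cv2.imwrite("pics/m1.png",o)
E
```

```text
{'clock': 2.8667, 'qpos': array([-7.68483880e-02,  2.75073082e-01,  1.69701785e+00, -1.27494924e-04,
        1.16174129e+00, -7.58224273e-02]), 'qd': array([-1.36862594e-03, -3.15799343e-04,  5.85926757e-05,  2.73261226e-04,
       -3.90604272e-03, -3.11685361e-04]), 'effort': array([-1.23014096e-01, -2.87734008e+01, -1.70389152e+01,  5.62054175e-02,
       -1.16728283e+00, -1.58011415e-03]), 'position': array([0.54193626, 0.02782931, 0.12205108]), 'ee_rot': array([0.00298311, 0.70744633, 0.70675641, 0.00248202]), 'contact_force': array([-2.28282315, -0.14004502, 19.5456235 ]), 'moment': array([-0.05918987,  0.56756153,  0.03026898]), 'gripper_force': 9.985422704903613, 'width': 0.00022833512014361126}
(590, 752, 3)
```

View pics/m1.png

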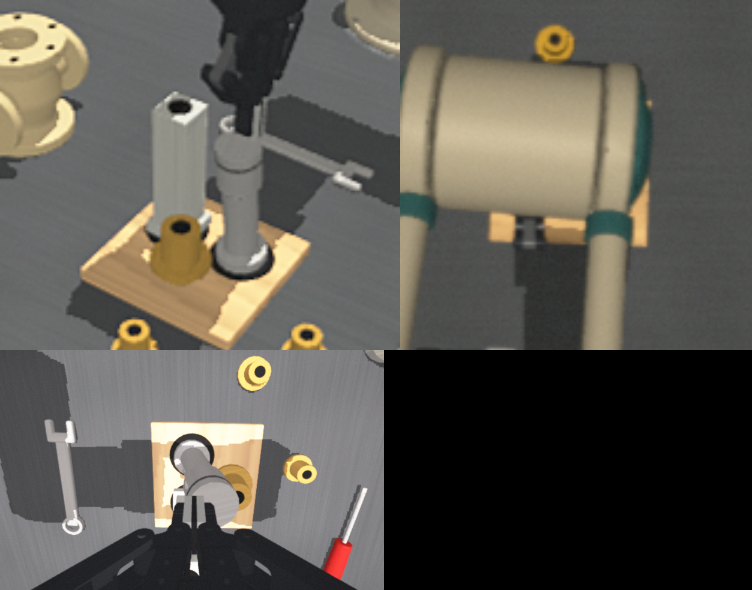

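```bash
python3 - <<'E'
from h import *
s=get_state();p=s["position"]
for n in("wrist","scene"):
    c=calibration(n);print(n,c["xyz"]);print(proj(c,[p,p+[0,0,.019],[.5386,.0272,.155],[.5386,.0272,.015],[.5356,-.0435,.155],[.592,-.0059,.075]]).round(1))
c=np.load("w1.npy",allow_pickle=True).item();print("old",c["xyz"],c["rotation"],calibration("wrist")["rotation"])
print(proj(c,[[.5386,.0272,.155],[.5386,.0272,.027],[.5407,.0252,.244]]))
im=get_image("wrist")[:,:,::-1]; s=get_image("scene")[:,:,::-1]
cv2.imwrite("pics/m2.png",np.hstack([crop(im,250,450,100,340,2)[:480],crop(s,300,370,120,240,4)[:480]]))
E
```

```text
wrist [0.54033324 0.10664246 0.30025231]
[[324.1 228.5]
 [324.4 244.3]
 [317.3 259.4]
 [318.7 176.5]
 [312.4 382.2]
 [395.4 245.3]]
scene [1.13779607 0.33505703 0.65193817]
[[333.8 191.2]
 [334.2 183.8]
 [335.2 177.2]
 [331.8 228.7]
 [305.8 165.2]
 [306.2 216.4]]
old [0.54289464 0.10148137 0.42206337] [ 9.87530846e-01 -1.57379756e-01 -7.96667250e-06 -3.80000721e-03] [ 0.98779043 -0.15574076 -0.00355365 -0.00150112]
[[317.95121834 175.18531307]
 [319.41675407 144.28194385]
 [319.79385865 223.12679991]]
```

View pics/m2.png

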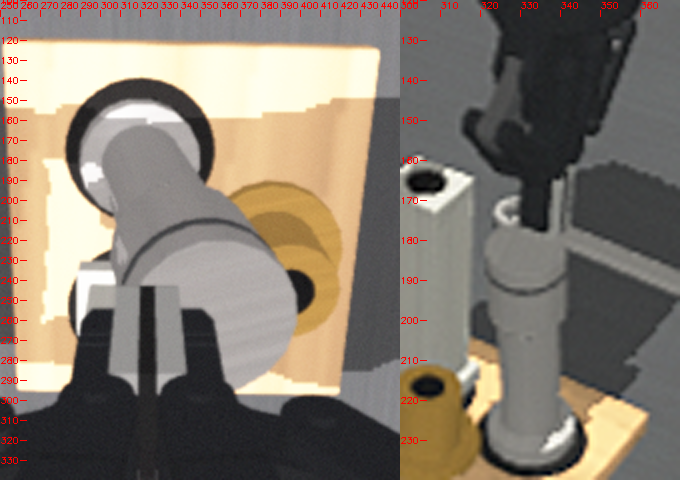

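```bash
python3 - <<'E'
from h import *
W=calibration("wrist");S=calibration("scene")
print(tri([(W,(357,255)),(S,(331.5,180))]), tri([(W,(320,178)),(S,(331.5,228))]))
print(W["xyz"],W["rotation"],get_state()["position"])
p=np.array([[.5386,.0272,.155]])
a=np.linspace(0,6.28,9)
q=p+.02*np.c_[np.cos(a),np.sin(a),0*a];print(proj(W,q).round(),proj(S,q).round())
E
```

```text
(array([0.55624267, 0.0299451 , 0.15914754]), np.float64(0.0013844844964882909)) (array([0.53964966, 0.02672033, 0.0176097 ]), np.float64(9.739409281900427e-05))
[0.54033001 0.10664075 0.30025195] [ 0.98779051 -0.15574026 -0.00355238 -0.00150318] [0.54197509 0.02781654 0.1220437 ]
[[361. 259.]
 [349. 231.]
 [317. 218.]
 [285. 231.]
 [273. 260.]
 [287. 287.]
 [318. 297.]
 [348. 286.]
 [361. 259.]] [[330. 182.]
 [338. 183.]
 [344. 181.]
 [345. 176.]
 [340. 172.]
 [333. 171.]
 [326. 174.]
 [325. 178.]
 [330. 182.]]
```

```bash
python3 - <<'E'
from h import *
s=get_image("scene")[:,:,::-1];w=get_image("wrist")[:,:,::-1]
S=calibration("scene")
cv2.imwrite("pics/m3.png",np.hstack([crop(s,305,365,140,200,8)[:480],crop(w,285,405,200,320,4)[:480,:320]]))
print(proj(S,[[.542,.028,z] for z in(.122,.15,.16,.18,.2,.23)]).round(1))
E
```

```text
[[333.8 191.3]
 [334.5 180.2]
 [334.8 176.1]
 [335.3 167.8]
 [335.9 159.2]
 [336.7 145.8]]
```

View pics/m3.png

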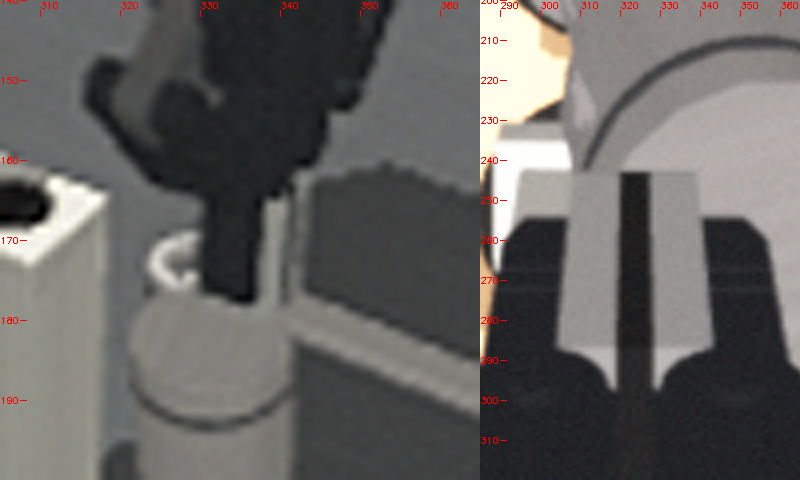

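apply_moves(
  steps=[0, 0, 0.5, 0, 0, 0, 1, 0, 0, 0, 1.5, 0, 0, 0, 2.5, 0, 0, 0, 4, 0, 0, 0, 6, 0, 0, 0, 8, 0, 0, 0, 10, 0],
)

```text
clock: 3.88
position: [0.5392, 0.0281, 0.2182]
ee_rot: [-0.0, 0.707, 0.707, -0.0]
contact_force: [-0.0, -0.1, -0.0]
width: 0.0002
gripper_force: 0.0
```

```bash
python3 - <<'E'
from h import *
st=get_state();p=st["position"];print(p,st["ee_rot"],st["contact_force"])
s=get_image("scene")[:,:,::-1];w=get_image("wrist")[:,:,::-1]
S=calibration("scene");W=calibration("wrist")
for c in(S,W): print(c["xyz"],proj(c,[p,p+[0,0,.019],p+[0,0,.035],[.5386,.0272,.155]]).round(1))
cv2.imwrite("pics/m4.png",np.hstack([crop(s,285,385,100,240,4)[:560],crop(w,250,440,100,380,2)[:560]]))
E
```

```text
[0.53919146 0.02811144 0.2181924 ] [-1.97867930e-04  7.07431084e-01  7.06782278e-01 -1.82826146e-04] [-0.01387562 -0.14264544 -0.00042206]
[1.13779607 0.33505703 0.65193817] [[337.2 150.5]
 [337.8 141.8]
 [338.2 134.3]
 [335.2 177.2]]
[0.54023819 0.10673429 0.39910679] [[319.3 226.3]
 [319.1 241.6]
 [319.  257.1]
 [318.7 192.1]]
```

View pics/m4.png

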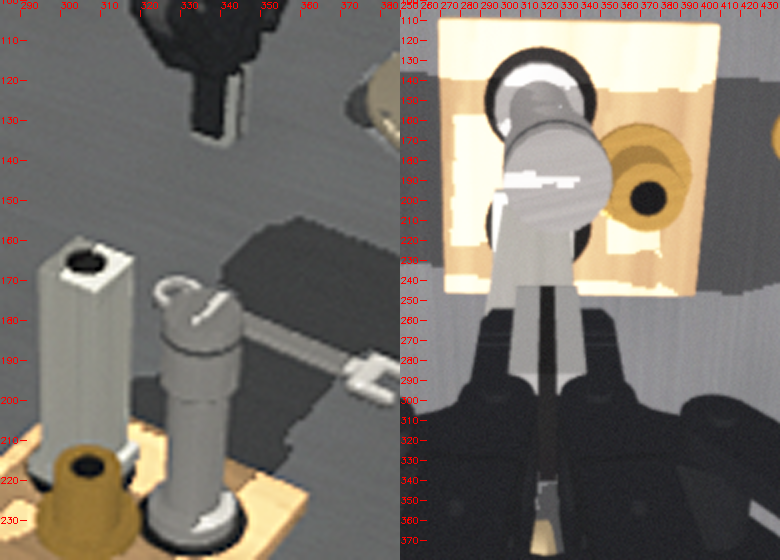

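The fingertips sit about 34 mm above the reported TCP (scene row 135 against a predicted 150.5 for the tips). So the first closing happened over the piston's top. The piston is standing again. I'll check whether it shifted.

```bash
python3 - <<'E'
from h import *
W=calibration("wrist");S=calibration("scene")
print(proj(W,[[.592,-.0059,.075],[.5386,.0272,.027],[.5386,.0272,.015],[.5386,.0272,.155]]).round(1))
print(plane(W,(328.7,189),.155),plane(W,(321,151),.027),plane(W,(374,198.5),.075))
print(tri([(W,(328.7,189)),(S,(335.4,177.8))]))
a=cv2.imread("pics/scene0.png");b=get_image("scene")[:,:,::-1]
g=lambda x:cv2.GaussianBlur(cv2.magnitude(cv2.Sobel(x,5,1,0),cv2.Sobel(x,5,0,1)),(0,0),.7).astype(np.float32)
A=g(cv2.cvtColor(a,6).astype(np.float32));B=g(cv2.cvtColor(b.copy(),6).astype(np.float32))
for n,(u0,u1,v0,v1) in dict(ptop=(322,349,182,200),pmid=(322,348,196,222),guide=(290,318,155,210),bush=(292,320,208,240)).items():
    r=cv2.matchTemplate(B[v0-6:v1+6,u0-6:u1+6],A[v0:v1,u0:u1],cv2.TM_CCOEFF_NORMED);_,m,_,l=cv2.minMaxLoc(r);print(n,m,l[0]-6,l[1]-6)
print(S)
E
```

```text
[[375.1 198.9]
 [319.3 154.5]
 [319.4 152.2]
 [318.7 192.1]]
[0.54571908 0.02949036 0.155     ] [0.54036645 0.03095927 0.027     ] [ 0.59090485 -0.0055334   0.075     ]
(array([0.54556605, 0.03114591, 0.15952078]), np.float64(0.0002202935999491847))
ptop 0.4524801969528198 5 3
pmid 0.740809440612793 0 0
guide 0.9208139777183533 0 0
bush 0.7305729389190674 0 0
{'fx': 422.476880855822, 'fy': 422.476880855822, 'cx': 314.85272583776435, 'cy': 197.7502837161053, 'xyz': array([1.13779607, 0.33505703, 0.65193817]), 'rotation': array([0.43737911, 0.21748688, 0.36856204, 0.79092414])}
```

apply_moves(
  steps=[0, 0, 0, 0, 0, 0, 0, 0, 0, 0, 0, 0, 0, 0, 0, 0, 0, 0, 0, 0, 0, 0, 0, 0, 0, 0, 0, 0, 0, 0, -1, 0],
  jaw=0,
)

```text
clock: 4.7
position: [0.5408, 0.028, 0.2085]
ee_rot: [0.002, 0.707, 0.707, 0.001]
contact_force: [-0.1, 0.1, -0.3]
width: 0.0852
gripper_force: 0.0
```

apply_moves(
  steps=[0, 0, -2, 0, 0, 0, -4, 0, 0, 0, -6, 0, 0, 0, -8, 0, 0, 0, -10, 0, 0, 0, -11.5, 0, 0, 0, -12.5, 0, 0, 0, -12.8, 0],
)

```text
clock: 5.37
position: [0.5378, 0.0282, 0.0769]
ee_rot: [-0.001, 0.707, 0.707, -0.001]
contact_force: [0.7, -0.9, 1.1]
width: 0.0853
gripper_force: 0.0
```

apply_moves(
  steps=[0, 0, 0, 0, 0, 0, 0, 0, 0, 0, 0, 0, 0, 0, 0, 0, 0, 0, 0, 0, 0, 0, 0, 0, 0, 0, 0, 0, 0, 0, 0, 0],
  jaw=255,
  newtons=50,
)

```text
clock: 6.03
position: [0.5397, 0.0281, 0.0803]
ee_rot: [0.001, 0.707, 0.707, 0.0]
contact_force: [-2.0, 0.2, 5.3]
width: 0.0392
gripper_force: 50.2
```

apply_moves(
  steps=[0, 0, 0.5, 0, 0, 0, 1.5, 0, 0, 0, 3, 0, 0, 0, 4.5, 0, 0, 0, 6, 0, 0, 0, 7.5, 0, 0, 0, 9, 0, 0, 0, 10, 0],
)

```text
clock: 6.7
position: [0.5397, 0.0281, 0.1806]
ee_rot: [0.001, 0.707, 0.707, 0.0]
contact_force: [0.6, 0.2, -4.8]
width: 0.0391
gripper_force: 51.2
```

apply_moves(
  steps=[-0.2, 1.5, 0, 0, -0.6, 5, 0, 0, -1, 8.5, 0, 0, -1.5, 12, 0, 0, -2, 15.5, 0, 0, -2.5, 19, 0, 0, -2.9, 22, 0, 0, -2.9, 23, 0, 0],
)

```text
clock: 7.37
position: [0.5087, 0.2628, 0.1788]
ee_rot: [-0.002, 0.706, 0.708, 0.001]
contact_force: [-0.3, -0.6, -5.3]
width: 0.0392
gripper_force: 51.1
```

apply_moves(
  steps=[0, 0, -1, 0, 0, 0, -3, 0, 0, 0, -5, 0, 0, 0, -7, 0, 0, 0, -9, 0, 0, 0, -10, 0, 0, 0, -10.6, 0, 0, 0, -11, 0],
)

```text
clock: 8.03
position: [0.5102, 0.2572, 0.0684]
ee_rot: [-0.0, 0.708, 0.707, -0.001]
contact_force: [-3.1, -1.0, 18.7]
width: 0.039
gripper_force: 54.4
```

apply_moves(
  steps=[0, 0, 0, 0, 0, 0, 0, 0, 0, 0, 0, 0, 0, 0, 0, 0],
)

```text
clock: 8.37
position: [0.511, 0.2583, 0.07]
ee_rot: [0.0, 0.707, 0.707, 0.001]
contact_force: [-0.2, 0.2, -4.9]
width: 0.039
gripper_force: 51.5
```

apply_moves(
  steps=[0, 0, -0.05, 0, 0, 0, -0.1, 0, 0, 0, -0.15, 0, 0, 0, -0.15, 0, 0, 0, -0.15, 0],
)

```text
clock: 8.78
position: [0.5106, 0.2583, 0.0684]
ee_rot: [0.0, 0.707, 0.707, 0.0]
contact_force: [-1.0, -0.4, 1.7]
width: 0.039
gripper_force: 52.0
```

apply_moves(
  steps=[0, 0, 0, 0, 0, 0, 0, 0, 0, 0, 0, 0, 0, 0, 0, 0, 0, 0, 0, 0, 0, 0, 0, 0, 0, 0, 0, 0],
  jaw=0,
)

```text
clock: 9.37
position: [0.5104, 0.2581, 0.0676]
ee_rot: [0.0, 0.707, 0.707, 0.0]
contact_force: [-0.1, -0.8, 0.3]
width: 0.0851
gripper_force: 0.0
```

apply_moves(
  steps=[0, 0, 1, 0, 0, 0, 3, 0, 0, 0, 5.5, 0, 0, 0, 8, 0, 0, 0, 10.5, 0, 0, 0, 12.5, 0, 0, 0, 13, 0, 0, 0, 13, 0],
)

```text
clock: 10.03
position: [0.5115, 0.2585, 0.1999]
ee_rot: [0.001, 0.707, 0.707, 0.002]
contact_force: [-0.1, -0.0, -1.0]
width: 0.0855
gripper_force: 0.0
```

```bash
python3 - <<'E'
from h import *
im=get_image("wrist");s=get_state();print(s["clock"],s["position"])
t=get_image("scene")
cv2.imwrite("pics/w2.png",np.hstack([im[100:400,150:480,::-1],t[120:320,270:500,::-1].repeat(1,0) if 0 else cv2.resize(t[120:320,270:500,::-1],(345,300))]))
E
```

```text
10.0833 [0.51044418 0.25813586 0.19807233]
```

View pics/w2.png

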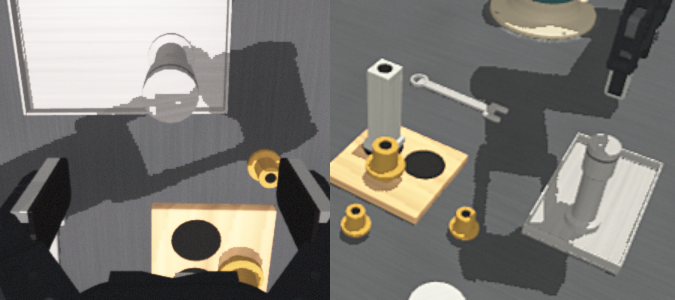

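The piston stands upright in the tray and the bush is untouched. Next is the guide.

apply_moves(
  steps=[0.2, -2, 0, 0, 0.6, -6, 0, 0, 1, -10, 0, 0, 1.4, -14, 0, 0, 1.8, -18, 0, 0, 2.2, -22, 0, 0, 2.4, -26, 0, 0, 2.6, -29, 0, 0],
)

```text
clock: 10.8
position: [0.535, -0.0348, 0.1956]
ee_rot: [-0.001, 0.708, 0.706, -0.001]
contact_force: [-0.3, -0.1, 0.6]
width: 0.0853
gripper_force: 0.0
```

apply_moves(
  steps=[0, -1.1, 0, 0, 0, -1.1, -1, 0, 0, -1.1, -3, 0, 0, -1.1, -5.5, 0, 0, -1.1, -8, 0, 0, -1.1, -10, 0, 0, -1.1, -11.5, 0, 0, -1.1, -12, 0],
)

```text
clock: 11.47
position: [0.5329, -0.0401, 0.0736]
ee_rot: [-0.004, 0.707, 0.707, -0.002]
contact_force: [-0.5, 1.1, 0.7]
width: 0.0853
gripper_force: 0.0
```

apply_moves(
  steps=[0, 0, 0, 0, 0, 0, 0, 0, 0, 0, 0, 0, 0, 0, 0, 0, 0, 0, 0, 0, 0, 0, 0, 0, 0, 0, 0, 0, 0, 0, 0, 0],
  jaw=255,
  newtons=50,
)

```text
clock: 12.13
position: [0.5368, -0.0428, 0.0788]
ee_rot: [0.001, 0.708, 0.707, 0.001]
contact_force: [-2.3, 1.3, 6.1]
width: 0.0358
gripper_force: 49.8
```

```bash
python3 - <<'E'
from h import *
s=get_state();print(s["position"],s["contact_force"])
E
```

```text
[ 0.53677189 -0.04283693  0.07878462] [-2.28977751  1.34652592  6.0870497 ]
```

apply_moves(
  steps=[0, 0, 0.5, 0, 0, 0, 1.5, 0, 0, 0, 3, 0, 0, 0, 4.5, 0, 0, 0, 6, 0, 0, 0, 7.5, 0, 0, 0, 9, 0, 0, 0, 10, 0],
)

```text
clock: 12.8
position: [0.5369, -0.0431, 0.1793]
ee_rot: [0.001, 0.707, 0.707, 0.001]
contact_force: [-0.4, -0.4, -3.1]
width: 0.0358
gripper_force: 49.9
```

apply_moves(
  steps=[-1, 1, 0, 0, -3.5, 3, 0, 0, -6, 5.5, 0, 0, -8, 8.5, 0, 0, -10, 12, 0, 0, -11.5, 15.5, 0, 0, -12.6, 19, 0, 0, -12.6, 22.5, 0, 0],
)

```text
clock: 13.47
position: [0.4051, 0.1832, 0.1769]
ee_rot: [-0.001, 0.707, 0.707, -0.002]
contact_force: [1.5, -0.1, -3.8]
width: 0.0356
gripper_force: 50.4
```

apply_moves(
  steps=[0, 3, 0, 0, 0, 5.5, 0, 0, 0, 7, 0, 0, 0, 7.6, -1, 0, 0, 7.6, -3, 0, 0, 7.6, -5, 0, 0, 7.6, -7, 0, 0, 7.6, -8.5, 0],
)

```text
clock: 14.13
position: [0.4078, 0.2566, 0.0899]
ee_rot: [-0.001, 0.707, 0.707, -0.002]
contact_force: [-0.4, -0.2, -4.2]
width: 0.0355
gripper_force: 50.2
```

apply_moves(
  steps=[0, 0, -0.5, 0, 0, 0, -1, 0, 0, 0, -1.5, 0, 0, 0, -2, 0, 0, 0, -2.2, 0, 0, 0, -2.4, 0, 0, 0, -2.5, 0, 0, 0, -2.5, 0],
)

```text
clock: 14.8
position: [0.4105, 0.2582, 0.0678]
ee_rot: [0.0, 0.707, 0.707, 0.0]
contact_force: [-0.4, 0.5, -3.3]
width: 0.036
gripper_force: 50.3
```

apply_moves(
  steps=[0, 0, -0.05, 0, 0, 0, -0.1, 0, 0, 0, -0.15, 0, 0, 0, -0.15, 0, 0, 0, -0.15, 0],
)

```text
clock: 15.22
position: [0.4106, 0.2583, 0.0668]
ee_rot: [0.0, 0.707, 0.707, 0.0]
contact_force: [-2.3, -0.3, 4.4]
width: 0.0355
gripper_force: 50.9
```

apply_moves(
  steps=[0, 0, 0, 0, 0, 0, 0, 0, 0, 0, 0, 0, 0, 0, 0, 0, 0, 0, 0, 0, 0, 0, 0, 0, 0, 0, 0, 0],
  jaw=0,
)

```text
clock: 15.8
position: [0.4104, 0.2581, 0.0661]
ee_rot: [0.0, 0.707, 0.707, 0.0]
contact_force: [-0.1, 0.5, -0.3]
width: 0.0857
gripper_force: 0.0
```

apply_moves(
  steps=[0, 0, 1, 0, 0, 0, 3, 0, 0, 0, 5.5, 0, 0, 0, 8, 0, 0, 0, 10.5, 0, 0, 0, 12.5, 0, 0, 0, 13, 0, 0, 0, 13, 0],
)

```text
clock: 16.47
position: [0.4114, 0.2585, 0.1975]
ee_rot: [0.001, 0.707, 0.707, 0.002]
contact_force: [-0.1, 0.3, -0.6]
width: 0.0852
gripper_force: 0.0
```

```bash
python3 - <<'E'
from h import *
im=get_image("wrist");s=get_state();print(s["clock"],s["position"])
t=get_image("scene");tp=get_image("top")
a=cv2.resize(t[120:320,200:500,::-1],(450,300));b=tp[150:300,280:480,::-1];b=crop(b.copy(),0,160,0,150,2)
cv2.imwrite("pics/w3.png",np.hstack([a,b]))
cv2.imwrite("pics/valve.png",np.vstack([crop(tp[:,:,::-1].copy(),405,485,195,280,5)[:300],crop(t[:,:,::-1].copy(),200,280,115,175,5)]))
E
```

```text
16.5167 [0.41031885 0.25807556 0.19596335]
```

View pics/w3.png

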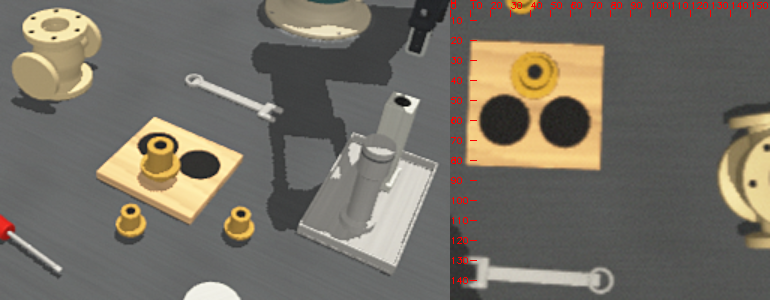

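View pics/valve.png

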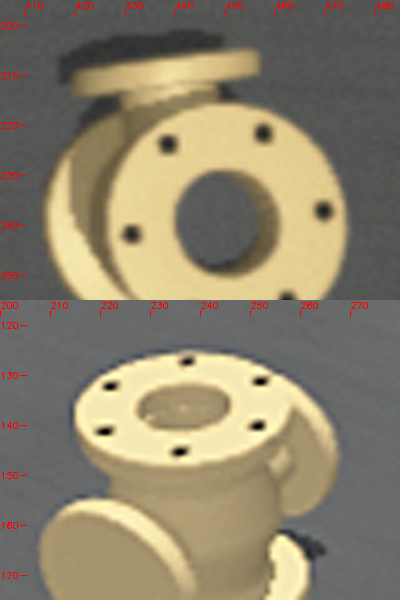

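Both tall parts stand in the tray, the bush is still in place, and both rubber discs are visible: top view (307,209.8) and (337,211). The bore is at (450.1,239.2) in the top view and (236.4,135.8) in the scene view.

```bash
python3 - <<'E'
from h import *
T=calibration("top");S=calibration("scene")
print("valve",tri([(T,(450.1,239.2)),(S,(236.4,135.8))]),plane(T,(450.1,239.2),.115),plane(S,(236.4,135.8),.115))
for p in((306.8,209.6),(336.8,210.8)): print("disc",plane(T,p,.015))
# precise discs by dark blobs
im=get_image("top");hsv=cv2.cvtColor(im,cv2.COLOR_RGB2HSV)[185:235,292:354]
m=(hsv[:,:,2]<60).astype(np.uint8);n,_,st,ce=cv2.connectedComponentsWithStats(m)
for i in range(1,n):
    if st[i,4]>200: p=ce[i]+[292,185];print(st[i],p,plane(T,p,.015))
E
```

```text
valve (array([ 0.47478633, -0.28246241,  0.11468556]), np.float64(0.0009264305272763257)) [ 0.47528857 -0.28317956  0.115     ] [ 0.47496226 -0.28108983  0.115     ]
disc [0.54035204 0.02785143 0.015     ]
disc [ 0.53840972 -0.04388078  0.015     ]
[  4  13  23  24 430] [306.71627907 209.47674419] [0.54064393 0.0280557  0.015     ]
[ 34  14  23  24 432] [336.89814815 210.56712963] [ 0.53896976 -0.04411092  0.015     ]
```

apply_moves(
  steps=[1, -1.5, 0, 0, 3.5, -5, 0, 0, 6, -8.6, 0, 0, 8.5, -12.2, 0, 0, 11, -15.8, 0, 0, 13.5, -19.4, 0, 0, 16, -23, 0, 0, 17.5, -25.3, 0, 0],
  jaw=60,
)

```text
clock: 17.33
position: [0.5857, 0.0031, 0.1943]
ee_rot: [-0.001, 0.708, 0.707, -0.001]
contact_force: [0.7, 0.5, -0.1]
width: 0.0659
gripper_force: 0.0
```

apply_moves(
  steps=[0.7, -1, 0, 0, 0.7, -1, -2, 0, 0.7, -1, -4.5, 0, 0.7, -1, -7, 0, 0.7, -1, -9, 0, 0.7, -1, -10.5, 0, 0.7, -1, -11, 0, 0.7, -1, -11, 0],
)

```text
clock: 18.0
position: [0.5903, -0.0044, 0.0836]
ee_rot: [-0.002, 0.707, 0.707, -0.002]
contact_force: [-0.5, 0.4, 0.6]
width: 0.0653
gripper_force: 0.0
```

```bash
python3 - <<'E'
from h import *
im=get_image("wrist");s=get_state();print(s["clock"],s["position"],s["ee_rot"])
c=calibration("wrist");print(proj(c,[[.592,-.0059,.075]]))
cv2.imwrite("pics/w4.png",im[:,:,::-1])
E
```

```text
18.05 [ 0.59161255 -0.0045412   0.0851418 ] [-9.58044290e-04  7.07368561e-01  7.06843946e-01 -6.61263448e-04]
[[324.74079725 223.49771081]]
```

View pics/w4.png

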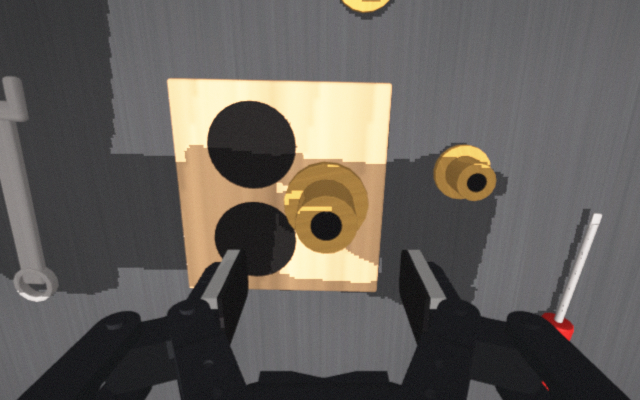

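The bush hole is at (326,226) against a predicted (324.7,223.5), so it's well aligned. I'll descend and grip the neck.

apply_moves(
  steps=[0, -0.1, -1, 0, 0, -0.1, -2.5, 0, 0, -0.1, -4, 0, 0, -0.1, -5.5, 0, 0, -0.1, -6.5, 0, 0, -0.1, -7.2, 0, 0, -0.1, -7.6, 0, 0, -0.1, -7.6, 0],
)

```text
clock: 18.72
position: [0.5922, -0.0059, 0.0097]
ee_rot: [-0.0, 0.707, 0.707, -0.0]
contact_force: [1.1, 0.5, 0.3]
width: 0.0653
gripper_force: 0.0
```

apply_moves(
  steps=[0, 0, 0, 0, 0, 0, 0, 0, 0, 0, 0, 0, 0, 0, 0, 0, 0, 0, 0, 0, 0, 0, 0, 0, 0, 0, 0, 0, 0, 0, 0, 0],
  jaw=255,
  newtons=50,
)

```text
clock: 19.38
position: [0.5929, -0.006, 0.0111]
ee_rot: [0.001, 0.707, 0.707, 0.0]
contact_force: [-1.2, -0.8, 5.5]
width: 0.0342
gripper_force: 49.8
```

apply_moves(
  steps=[0, 0, 0.5, 0, 0, 0, 1.5, 0, 0, 0, 3.5, 0, 0, 0, 6, 0, 0, 0, 8.5, 0, 0, 0, 11, 0, 0, 0, 12.5, 0, 0, 0, 13, 0],
)

```text
clock: 20.05
position: [0.594, -0.006, 0.1433]
ee_rot: [0.002, 0.707, 0.707, 0.002]
contact_force: [0.2, -0.0, -3.7]
width: 0.0338
gripper_force: 50.3
```

apply_moves(
  steps=[-0.5, -1.5, 0, 0, -2, -5, 0, 0, -3.5, -8.6, 0, 0, -5, -12.2, 0, 0, -6.5, -15.8, 0, 0, -8, -19.4, 0, 0, -9.5, -22.8, 0, 0, -10.8, -25.6, 0, 0],
)

```text
clock: 20.72
position: [0.4823, -0.2638, 0.1391]
ee_rot: [-0.001, 0.708, 0.706, -0.001]
contact_force: [1.2, -0.4, -4.9]
width: 0.0337
gripper_force: 50.5
```

apply_moves(
  steps=[-0.5, -1, 0, 0, -1, -2, 0, 0, -1, -2, 0, 0, -1, -2, 0, 0, -1, -2, 0, 0, -1, -2, 0, 0],
)

```text
clock: 21.22
position: [0.4749, -0.2804, 0.14]
ee_rot: [-0.0, 0.707, 0.707, 0.0]
contact_force: [-0.1, 0.0, -4.3]
width: 0.0342
gripper_force: 50.5
```

```bash
python3 - <<'E'
from h import *
s=get_state();print(s["clock"],s["position"],s["ee_rot"])
w=get_image("wrist")[:,:,::-1].copy();t=get_image("scene")[:,:,::-1].copy();c=calibration("wrist")
S=calibration("scene")
v=[[.475,-.2825,.115]];p=s["position"]
print("mouth",proj(c,v),proj(S,v))
# expected spigot foot & collar bottom, top of bush in scene
for dz in(.004,.022,.030,.064): print(dz,proj(S,[[p[0],p[1],p[2]+dz]]).round(1),proj(c,[[p[0],p[1],p[2]+dz]]).round(1))
cv2.imwrite("pics/w5.png",np.hstack([crop(t,195,285,85,185,5)[:500],crop(w,220,420,130,380,2)[:500,:350]]))
E
```

```text
21.2167 [ 0.47489084 -0.28043984  0.13997903] [-2.92084121e-04  7.06841375e-01  7.07371953e-01  3.24318937e-04]
mouth [[324.12531639 214.45772582]] [[235.93680407 135.63920428]]
0.004 [[235.5 125.3]] [[324. 231.]]
0.022 [[234.7 118.6]] [[324.1 246.4]]
0.03 [[234.4 115.5]] [[324.2 254.2]]
0.064 [[232.9 102.2]] [[324.4 297.7]]
```

View pics/w5.png

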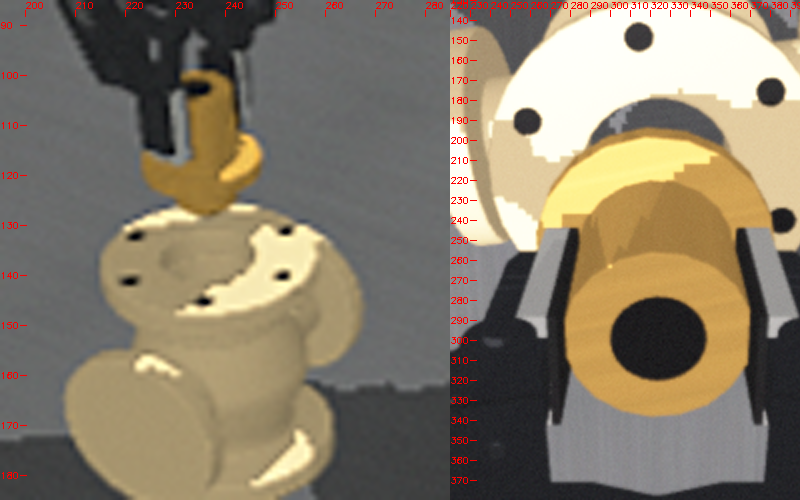

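```bash
python3 - <<'E'
from h import *
S=calibration("scene");W=calibration("wrist")
print(tri([(S,(234.6,102.2)),(W,(323.2,298.7))]),get_state()["position"])
E
```

```text
(array([ 0.47385932, -0.27807576,  0.20525358]), np.float64(0.0016918468535973017)) [ 0.47487233 -0.2807126   0.14012499]
```

apply_moves(
  steps=[0.05, -0.3, 0, 0, 0.05, -0.3, -0.5, 0, 0.05, -0.3, -1.2, 0, 0.05, -0.3, -2, 0, 0.05, -0.3, -2.8, 0, 0.05, -0.3, -3.5, 0, 0.05, -0.3, -4, 0, 0.05, -0.3, -4.2, 0],
)

```text
clock: 21.98
position: [0.4742, -0.2844, 0.0967]
ee_rot: [-0.001, 0.707, 0.707, -0.0]
contact_force: [-0.2, 0.4, -4.3]
width: 0.0343
gripper_force: 50.5
```

apply_moves(
  steps=[0, 0, 0, 0, 0, 0, -0.1, 0, 0, 0, -0.2, 0, 0, 0, -0.3, 0, 0, 0, -0.4, 0, 0, 0, -0.4, 0, 0, 0, -0.4, 0],
)

```text
clock: 22.57
position: [0.4749, -0.2849, 0.0942]
ee_rot: [0.0, 0.707, 0.707, 0.0]
contact_force: [-0.4, -0.1, -4.2]
width: 0.0342
gripper_force: 50.5
```

apply_moves(
  steps=[0, 0, -0.05, 0, 0, 0, -0.1, 0, 0, 0, -0.15, 0, 0, 0, -0.2, 0, 0, 0, -0.2, 0, 0, 0, -0.2, 0],
)

```text
clock: 23.07
position: [0.475, -0.2851, 0.0934]
ee_rot: [0.001, 0.707, 0.707, 0.0]
contact_force: [-1.8, 1.8, 5.6]
width: 0.0344
gripper_force: 51.5
```

```bash
python3 - <<'E'
from h import *
t=get_image("scene")[:,:,::-1].copy();w=get_image("wrist")[:,:,::-1].copy();S=calibration("scene");T=calibration("top")
print(proj(S,[[.475,-.2825,.115+.042]]),get_state()["position"])
cv2.imwrite("pics/w6.png",np.hstack([crop(t,195,285,85,185,5)[:500],crop(w,220,420,130,380,2)[:500,:350]]))
E
```

```text
[[234.21654147 120.23321542]] [ 0.47499818 -0.28508273  0.0933943 ]
```

View pics/w6.png

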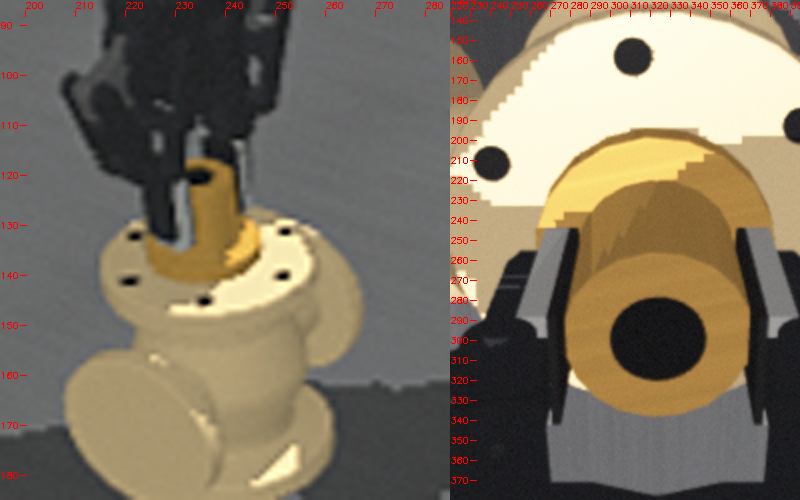

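The bush is down on the flange: its hole is at (235,120.4) against an ideal (234.2,120.2), with contact at the expected height. Releasing.

apply_moves(
  steps=[0, 0, 0, 0, 0, 0, 0, 0, 0, 0, 0, 0, 0, 0, 0, 0, 0, 0, 0, 0, 0, 0, 0, 0, 0, 0, 0, 0],
  jaw=60,
)

```text
clock: 23.75
position: [0.4749, -0.2849, 0.092]
ee_rot: [0.0, 0.707, 0.707, 0.0]
contact_force: [0.3, -0.6, 0.0]
width: 0.0653
gripper_force: 0.0
```

apply_moves(
  steps=[0, 0, 0.5, 0, 0, 0, 1.5, 0, 0, 0, 3, 0, 0, 0, 5, 0, 0, 0, 7.5, 0, 0, 0, 9.5, 0, 0, 0, 10, 0, 0, 0, 10, 0],
)

```text
clock: 24.42
position: [0.476, -0.2857, 0.1945]
ee_rot: [0.003, 0.707, 0.707, 0.0]
contact_force: [0.6, 0.3, 0.6]
width: 0.065
gripper_force: 0.0
```

```bash
python3 - <<'E'
from h import *
s=get_state();print(s["clock"],s["position"])
def hole(im,u0,u1,v0,v1,th=50):
    g=cv2.cvtColor(im,cv2.COLOR_RGB2GRAY)[v0:v1,u0:u1];n,_,st,ce=cv2.connectedComponentsWithStats((g<th).astype(np.uint8))
    return [(st[i,4],(ce[i]+[u0,v0]).round(1)) for i in range(1,n) if st[i,4]>5]
W=calibration("wrist");w=get_image("wrist");S=calibration("scene");t=get_image("scene")
pt=[[.475,-.2825,.157]]
pw=proj(W,pt)[0];ps=proj(S,pt)[0];print(pw,ps)
a=np.r_[pw,ps].astype(int)
print(hole(w,a[0]-35,a[0]+35,a[1]-35,a[1]+35),hole(t,a[2]-6,a[2]+7,a[3]-5,a[3]+6,60))
T=calibration("top");tp=get_image("top")
print("guide/piston scene expected",proj(S,[[.411,.258,.143],[.511,.258,.143]]),hole(t,390,445,120,180))
E
```

```text
24.4167 [ 0.47600977 -0.28574385  0.19452255]
[322.11078137 199.75290325] [234.21654147 120.23321542]
[(np.int32(441), array([320.6, 205.2])), (np.int32(38), array([328.3, 231.3]))] [(np.int32(19), array([233.7, 119.9]))]
guide/piston scene expected [[467.9125515  187.94455565]
 [452.48563277 216.24193064]] []
```

```bash
python3 - <<'E'
from h import *
W=calibration("wrist");s=get_state();S=calibration("scene");w=get_image("wrist");print(s["position"])
g=cv2.cvtColor(w,cv2.COLOR_RGB2GRAY)[165:240,287:357];n,_,st,ce=cv2.connectedComponentsWithStats((g<50).astype(np.uint8))
c=[ce[i]+[287,165] for i in range(1,n) if st[i,4]>200][0];print(c,tri([(W,c),(S,(233.7,119.9))]),plane(W,c,.157))
E
```

```text
[ 0.47409486 -0.28427956  0.19094111]
[323.75051125 208.99591002] (array([ 0.47372587, -0.28567942,  0.15643498]), np.float64(0.00036740015016880457)) [ 0.47391818 -0.28580153  0.157     ]
```

apply_moves(
  steps=[-0.2, 2, 0, 0, -0.7, 6, 0, 0, -1.2, 10, 0, 0, -1.7, 14, 0, 0, -2.2, 18, 0, 0, -2.7, 22, 0, 0, -3.2, 26, 0, 0, -3.7, 30, 0, 0],
  jaw=0,
)

```text
clock: 25.28
position: [0.4364, 0.0169, 0.1909]
ee_rot: [-0.001, 0.708, 0.707, -0.001]
contact_force: [1.0, -0.0, -0.0]
width: 0.0855
gripper_force: 0.0
```

apply_moves(
  steps=[-0.5, 4, 0, 0, -1, 8, 0, 0, -1.5, 12, 0, 0, -2, 16, 0, 0, -2.5, 20, 0, 0, -2.7, 23, 0, 0, -2.7, 24.3, 0, 0, -2.7, 24.3, 0, 0],
)

```text
clock: 25.95
position: [0.4099, 0.2608, 0.1907]
ee_rot: [-0.001, 0.706, 0.708, -0.001]
contact_force: [-0.1, 0.5, -0.8]
width: 0.0856
gripper_force: 0.0
```

apply_moves(
  steps=[0, 0, 0, 0, 0, 0, -2, 0, 0, 0, -4, 0, 0, 0, -6.5, 0, 0, 0, -9, 0, 0, 0, -11, 0, 0, 0, -12, 0, 0, 0, -12.4, 0],
)

```text
clock: 26.62
position: [0.4091, 0.2557, 0.0658]
ee_rot: [-0.001, 0.708, 0.706, -0.003]
contact_force: [0.2, 0.4, 0.7]
width: 0.0857
gripper_force: 0.0
```

apply_moves(
  steps=[0, 0, 0, 0, 0, 0, 0, 0, 0, 0, 0, 0, 0, 0, 0, 0, 0, 0, 0, 0, 0, 0, 0, 0, 0, 0, 0, 0, 0, 0, 0, 0],
  jaw=255,
  newtons=50,
)

```text
clock: 27.28
position: [0.411, 0.2583, 0.0692]
ee_rot: [0.0, 0.707, 0.707, 0.001]
contact_force: [-1.3, -0.9, 7.0]
width: 0.0361
gripper_force: 50.0
```

The bush top measures (0.4737, -0.2857, 0.1564): seated height, 3 mm off axis. Now the guide goes back to its spot.

apply_moves(
  steps=[0, 0, 0.5, 0, 0, 0, 1.5, 0, 0, 0, 3, 0, 0, 0, 4.5, 0, 0, 0, 6, 0, 0, 0, 7.5, 0, 0, 0, 9, 0, 0, 0, 10, 0],
)

```text
clock: 27.95
position: [0.4112, 0.2582, 0.1693]
ee_rot: [0.0, 0.707, 0.707, 0.001]
contact_force: [-0.1, 0.7, -3.6]
width: 0.0356
gripper_force: 50.2
```

apply_moves(
  steps=[0, -1.5, 0, 0, 0, -4.5, 0, 0, 0, -8, 0, 0, 1, -11.5, 0, 0, 2.7, -15, 0, 0, 4.7, -18.5, 0, 0, 7, -21.5, 0, 0, 9, -24.3, 0, 0],
)

```text
clock: 28.62
position: [0.5016, 0.0129, 0.168]
ee_rot: [0.0, 0.708, 0.706, 0.0]
contact_force: [0.8, 0.8, -4.0]
width: 0.0355
gripper_force: 50.4
```

apply_moves(
  steps=[1.5, -2.5, 0, 0, 2.8, -4.5, 0, 0, 3.55, -5.8, 0, 0, 3.55, -5.8, -1, 0, 3.55, -5.8, -3, 0, 3.55, -5.8, -5, 0, 3.55, -5.8, -6.5, 0, 3.55, -5.8, -7, 0],
)

```text
clock: 29.28
position: [0.5328, -0.0409, 0.0949]
ee_rot: [-0.003, 0.707, 0.707, -0.002]
contact_force: [-0.8, -0.2, -3.4]
width: 0.0354
gripper_force: 50.3
```

apply_moves(
  steps=[0, 0, -0.4, 0, 0, 0, -0.8, 0, 0, 0, -1.1, 0, 0, 0, -1.4, 0, 0, 0, -1.5, 0, 0, 0, -1.6, 0, 0, 0, -1.6, 0, 0, 0, -1.6, 0],
)

```text
clock: 29.95
position: [0.5366, -0.043, 0.0824]
ee_rot: [0.0, 0.707, 0.707, 0.0]
contact_force: [-0.2, -0.5, -3.1]
width: 0.0353
gripper_force: 50.4
```

apply_moves(
  steps=[0, 0, -0.05, 0, 0, 0, -0.1, 0, 0, 0, -0.15, 0, 0, 0, -0.2, 0, 0, 0, -0.2, 0, 0, 0, -0.2, 0],
)

```text
clock: 30.45
position: [0.5366, -0.043, 0.0812]
ee_rot: [0.001, 0.707, 0.707, 0.0]
contact_force: [-1.8, 0.3, 6.2]
width: 0.0355
gripper_force: 51.3
```

apply_moves(
  steps=[0, 0, 0, 0, 0, 0, 0, 0, 0, 0, 0, 0, 0, 0, 0, 0, 0, 0, 0, 0, 0, 0, 0, 0, 0, 0, 0, 0],
  jaw=0,
)

```text
clock: 31.03
position: [0.5364, -0.0429, 0.08]
ee_rot: [0.0, 0.707, 0.707, 0.0]
contact_force: [-0.2, -0.3, 0.5]
width: 0.0855
gripper_force: 0.0
```

apply_moves(
  steps=[0, 0, 1, 0, 0, 0, 3, 0, 0, 0, 5.5, 0, 0, 0, 8, 0, 0, 0, 10, 0, 0, 0, 11.5, 0, 0, 0, 12, 0, 0, 0, 12, 0],
)

```text
clock: 31.7
position: [0.5374, -0.0431, 0.2021]
ee_rot: [0.002, 0.707, 0.707, 0.001]
contact_force: [-0.7, 0.3, -0.7]
width: 0.0854
gripper_force: 0.0
```

apply_moves(
  steps=[-0.2, 2, 0, 0, -0.6, 6, 0, 0, -1, 10, 0, 0, -1.4, 14, 0, 0, -1.8, 18, 0, 0, -2.2, 22, 0, 0, -2.5, 26, 0, 0, -2.6, 29, 0, 0],
)

```text
clock: 32.37
position: [0.5085, 0.2499, 0.1988]
ee_rot: [-0.001, 0.707, 0.707, -0.001]
contact_force: [-0.1, -0.6, 0.0]
width: 0.0857
gripper_force: 0.0
```

apply_moves(
  steps=[0, 1.1, 0, 0, 0, 1.1, -1, 0, 0, 1.1, -3.5, 0, 0, 1.1, -6, 0, 0, 1.1, -8.5, 0, 0, 1.1, -11, 0, 0, 1.1, -12.7, 0, 0, 1.1, -13.2, 0],
)

```text
clock: 33.03
position: [0.5073, 0.2547, 0.0638]
ee_rot: [-0.001, 0.708, 0.706, -0.004]
contact_force: [-1.3, -0.8, 0.0]
width: 0.085
gripper_force: 0.0
```

apply_moves(
  steps=[0, 0, 0, 0, 0, 0, 0, 0, 0, 0, 0, 0, 0, 0, 0, 0, 0, 0, 0, 0, 0, 0, 0, 0, 0, 0, 0, 0, 0, 0, 0, 0],
  jaw=255,
  newtons=50,
)

```text
clock: 33.7
position: [0.5108, 0.2583, 0.0697]
ee_rot: [0.001, 0.707, 0.707, 0.001]
contact_force: [-1.4, -0.6, 5.7]
width: 0.0391
gripper_force: 50.4
```

apply_moves(
  steps=[0, 0, 0.5, 0, 0, 0, 1.5, 0, 0, 0, 3, 0, 0, 0, 4.5, 0, 0, 0, 6, 0, 0, 0, 7.5, 0, 0, 0, 9, 0, 0, 0, 10, 0],
)

```text
clock: 34.37
position: [0.5107, 0.2583, 0.1696]
ee_rot: [0.0, 0.707, 0.707, 0.001]
contact_force: [0.6, 0.3, -4.7]
width: 0.0389
gripper_force: 51.2
```

apply_moves(
  steps=[0.2, -1.5, 0, 0, 0.6, -5, 0, 0, 1, -8.5, 0, 0, 1.5, -12, 0, 0, 2, -15.5, 0, 0, 2.5, -18.5, 0, 0, 2.8, -20.5, 0, 0, 2.9, -22, 0, 0],
)

```text
clock: 35.03
position: [0.5396, 0.0356, 0.168]
ee_rot: [0.0, 0.708, 0.706, -0.0]
contact_force: [1.2, -0.2, -5.9]
width: 0.0389
gripper_force: 51.2
```

apply_moves(
  steps=[0, -0.5, 0, 0, 0, -1, 0, 0, 0, -1, 0, 0, 0, -1, -1.5, 0, 0, -1, -3.5, 0, 0, -1, -5.5, 0, 0, -1, -6.5, 0, 0, -1, -7, 0],
)

```text
clock: 35.7
position: [0.5379, 0.0293, 0.0965]
ee_rot: [-0.002, 0.707, 0.707, -0.001]
contact_force: [-0.1, -0.3, -3.9]
width: 0.0389
gripper_force: 51.5
```

apply_moves(
  steps=[0, 0, -0.4, 0, 0, 0, -0.8, 0, 0, 0, -1.1, 0, 0, 0, -1.4, 0, 0, 0, -1.5, 0, 0, 0, -1.6, 0, 0, 0, -1.6, 0, 0, 0, -1.6, 0],
)

```text
clock: 36.37
position: [0.5395, 0.028, 0.0824]
ee_rot: [0.0, 0.707, 0.707, 0.0]
contact_force: [-0.2, 0.0, -4.7]
width: 0.0391
gripper_force: 51.5
```

apply_moves(
  steps=[0, 0, -0.05, 0, 0, 0, -0.1, 0, 0, 0, -0.15, 0, 0, 0, -0.2, 0, 0, 0, -0.2, 0, 0, 0, -0.2, 0],
)

```text
clock: 36.87
position: [0.5397, 0.028, 0.0817]
ee_rot: [0.001, 0.707, 0.707, 0.0]
contact_force: [-1.9, 0.8, 5.7]
width: 0.039
gripper_force: 52.6
```

Contact made. Release, retreat upward, swing clear, then check by code.

apply_moves(
  steps=[0, 0, 0, 0, 0, 0, 0, 0, 0, 0, 0, 0, 0, 0, 0, 0, 0, 0, 0, 0, 0, 0, 0, 0, 0, 0, 0, 0],
  jaw=0,
)

```text
clock: 37.45
position: [0.5394, 0.0281, 0.08]
ee_rot: [0.0, 0.707, 0.707, 0.0]
contact_force: [-0.3, -0.2, -0.6]
width: 0.0852
gripper_force: 0.0
```

apply_moves(
  steps=[0, 0, 1, 0, 0, 0, 3, 0, 0, 0, 5.5, 0, 0, 0, 8, 0, 0, 0, 10, 0, 0, 0, 11.5, 0, 0, 0, 12, 0, 0, 0, 12, 0],
)

```text
clock: 38.12
position: [0.5404, 0.0281, 0.2021]
ee_rot: [0.002, 0.707, 0.707, 0.001]
contact_force: [0.0, -0.1, 0.2]
width: 0.0855
gripper_force: 0.0
```

apply_moves(
  steps=[-1, 2, 0, 0, -3, 5, 0, 0, -5, 8, 0, 0, -7, 11, 0, 0, -9, 14, 0, 0, -11, 17, 0, 0, -13, 20, 0, 0, -14, 22, 0, 0],
)

```text
clock: 38.78
position: [0.3957, 0.2498, 0.1989]
ee_rot: [-0.001, 0.707, 0.707, -0.001]
contact_force: [-0.2, 0.6, -0.4]
width: 0.0851
gripper_force: 0.0
```

apply_moves(
  steps=[-2, 3, 0, 0, -5, 6, 0, 0, -8, 9, 0, 0, -10, 12, 0, 0, -12, 14, 0, 0, -12, 14, 0, 0, -12, 14, 0, 0, -12, 14, 0, 0],
)

```text
clock: 39.45
position: [0.2792, 0.3873, 0.1992]
ee_rot: [0.0, 0.707, 0.707, -0.001]
contact_force: [0.2, -0.9, -0.7]
width: 0.0855
gripper_force: 0.0
```

```bash
python3 - <<'E'
from h import *
s=get_state();print(s["clock"],s["position"])
g=lambda x:cv2.GaussianBlur(cv2.cvtColor(x,cv2.COLOR_BGR2GRAY),(0,0),.6).astype(np.float32)
for n,R_ in dict(scene=dict(ptop=(322,349,166,190),pmid=(322,348,180,222),guide=(290,318,155,210),spanner=(345,392,172,204),tin=(310,370,300,375),screw=(165,245,245,305)),
                 top=dict(piston=(294,322,194,224),guide=(324,354,196,226),spanner=(282,366,272,302),tin=(222,266,82,126),screw=(325,412,100,125))).items():
    A0=cv2.imread(f"pics/{n}0.png");B0=get_image(n)[:,:,::-1].copy();k=4
    A=cv2.resize(g(A0),None,fx=k,fy=k,interpolation=cv2.INTER_CUBIC);B=cv2.resize(g(B0),None,fx=k,fy=k,interpolation=cv2.INTER_CUBIC)
    for m,(a,b,c,d) in R_.items():
        r=cv2.matchTemplate(B[(c-8)*k:(d+8)*k,(a-8)*k:(b+8)*k],A[c*k:d*k,a*k:b*k],cv2.TM_CCOEFF_NORMED);_,v,_,l=cv2.minMaxLoc(r);print(n,m,round(v,2),l[0]/k-8,l[1]/k-8)
    if n=="scene":
        h=cv2.cvtColor(B0,6)[114:126,227:242];q,_,st,ce=cv2.connectedComponentsWithStats((h<60).astype(np.uint8));print("bush hole",[(st[i,4],ce[i]+[227,114]) for i in range(1,q)])
E
```

```text
39.45 [0.27916663 0.3873442  0.19922693]
scene ptop 1.0 0.0 0.0
scene pmid 1.0 0.0 0.0
scene guide 0.99 0.0 -0.25
scene spanner 1.0 0.0 0.0
scene tin 1.0 0.0 0.0
scene screw 1.0 0.0 0.0
bush hole [(np.int32(15), array([233.73333333, 120.        ]))]
top piston 0.99 0.0 0.0
top guide 0.98 0.25 0.25
top spanner 1.0 0.0 0.0
top tin 1.0 0.0 0.0
top screw 1.0 0.0 0.0
```

Everything matches the starting images to a quarter of a pixel, and the bush is seated. Handing in.

```bash
python3 -c "
from rig import *
print(sign_off())"
```

```text
the job is handed in; nothing more can be done
None
```

The job was handed in at about 39 s of the 136 s allowed: the bush is seated in the valve bore about 3 mm off axis, and the piston and guide are back on their spots to within about 1 mm. My first grasp closed on the piston's top and tilted it briefly (about 0.13 rad), because the fingertips sit about 34 mm above the reported TCP. The spanner, screwdriver and tin did not move, and the hand-in returned no verdict.

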